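Fit the keyed sole insert and lock it in the club machine

TASK

Fit the blue insert into the cutout in the red club machine: turn it until its outline matches the cutout, lower it in (do not let it drop from a height) until it lies flush and fully home, then swing the hold-down lever by its black knob all the way round to its stop so that its nose lies over the insert. Leave the orange insert and the other loose things on the bench where they are.

Things in the scene. Friction and masses are not known exactly. Their poses are not given: they have to be found in the camera images.
- blue_insert_grip (a point): Centre of the rib of the loose BLUE insert, 22 mm above its underside. The rib is 50 mm long (x), 14 mm thick (y): grip it across y. It stands on the insert's 8 mm base plate and rises from 8 to 36 mm above the underside. Axes: x along the rib, y towards the tab, z up. The insert lies plate down on a 2 mm black mat, turned any way.
- blue_insert: The blue insert, 150 g: an L-shaped plate 8 mm thick with the rib on it. Origin: underside, middle of the plate's 84 x 66 mm bounding rectangle; axes as at blue_insert_grip, which lies at x 0, y -11, z 22 mm. Plate: x -42..42, y -33..11, plus a tab x 6..42, y 11..33 (the corner at -x, +y is missing).
- pocket (a point): Where blue_insert_grip lies when the insert is fully home in the machine's pocket; both points' axes then coincide. The pocket: L-shaped cutout in the red bed, the blue plate's outline with 1.5 mm play all round, 8 mm deep, dark floor, 3 mm bright chamfer. Home, the plate is flush with the bed's top, which is 14 mm below this point.
- machine: The fixed red club machine. Origin on the bench, axes as the pocket's, which is at x 0, y -11, z 54 mm. Bed x -85..75, y -70..80, top at z 40. A post with a red head stands at x -69, y 64, up to z 95. A hand wheel on the side reaches y -110, up to z 48. Nothing else stands above the bed but the hold-down.
- holddown (a joint): Steel hold-down lever on the machine, turning level about an upright pivot, rad. 0: parked, knob arm along the machine's +x. Grows anticlockwise seen from above to its stop at 1.571: knob arm along +y, the opposite nose along -y over the tab of the seated insert. Starts at 0 to 0.3. Stiff (0.08 N m), stays where left. A proud insert blocks the nose.
- holddown_knob (a point): Middle of the black round upright knob at the end of the hold-down's arm, 22 mm across, 30 mm tall; 27 mm above the bed's top and 60 mm from the pivot axis. Under the knob runs the 10 mm wide arm, 4 to 12 mm above the bed's top.
- holddown_pivot (a point): On the hold-down's pivot axis at the height of the bed's top; at x 24, y 55, z 40 mm of the machine. Boss 22 mm across, 16 mm tall. The nose, opposite the knob arm, is 36 mm long, 16 mm wide, and passes 4 mm over the bed.
- orange_insert_grip (a point): Centre of the rib of the loose ORANGE insert, the mirror image of the blue one, which does not fit the pocket. On the black mat beside the blue one; bystander.
- screwdriver_grip (a point): Handle of a screwdriver lying on the bench to the left of the machine. Bystander.
- brush_grip (a point): Handle of a brush lying on the bench near the robot. Bystander.
- can_mid (a point): Middle of an upright yellow can, 60 mm across, 130 mm tall, behind the work. Bystander.
- mug_mid (a point): Middle of a white mug, 80 mm across, 90 mm tall, behind the mat. Bystander.
- putter_head_mid (a point): Middle of a steel putter head lying on the bench, 60 x 110 mm, 24 mm tall with a 52 mm tall stub. Bystander.
Things that resemble listed ones, but are neither listed nor needed, are in the scene too. There is more than one size of the blue_insert; the one meant has the size given above.

How it is judged:
By the outcome, as a careful person would: the job done as asked, in the order asked, and still so for the second after the job is handed in, with the robot touching nothing.
It also fails if it takes over 58 s, if anything falls off the work surface, if the arm or the gripper's body presses on something with over 40 N, if the wrist force passes 120 N, or if a joint passes its speed limit or range.

ROBOT

A 7-joint arm with a two-finger parallel gripper is mounted at the origin on the work surface. World frame = base frame: x ahead of the robot, y to its left, z up, the work surface at z = 0. Lengths are in m, angles in rad, forces in N, time in s.
With the tool pointing down it reaches from about 0.425 to 0.8 m from the base axis. Payload 8.3 kg.
Tool frame: the origin (TCP) lies at the very end of the fingers, on their centre line; the grasp point (between the pads) lies 19 mm behind it (grasp_offset is the distance from the TCP to the grasp point, in m); z points along the fingers, y is the line along which they close (so a half turn about z gives the same grasp; the last joint's range is limited). The gripper opens to 85 mm and grips with 20 to 120 N. Pads are 22 mm wide; open, the fingers measure 114 mm over their backs; the gripper's body (76 mm by 85 mm) begins 54 mm behind the grasp point. The pads swing forward as they close: fully open they stand 13 mm farther back than shut.
Start: joints at [-1.339, 0.383, 0.016, 1.37, -0.006, 1.388, -0.046], TCP at [0.182, 0.598, 0.231] pointing down, gripper open.
Joint ranges: [-2.95, 2.95], [-0.25, 2.06], [-1.52, 1.56], [0.18, 2.33], [-1.44, 4.58], [0.02, 2.06], [-3.01, 3.01]. Speed limits (rad/s): [2.39, 2.39, 3.01, 3.01, 3.14, 3.14, 3.14].

INTERFACE

Orientations are given as a rotation vector (axis times angle).
In Python, from workcell import get_state, camera, hand_in, grasp_offset gives the robot as it stands.
- The arm moves only by the tool play_rows, never from a script. Its argument "rows" is a list of rows, each a list of 4 numbers: the shift along the tool's x, y, z in m, then the turn about the tool's z in degrees. A call has 1 to 8 rows; each row is the pose to reach, as a shift and turn from the pose commanded when the call began, along the tool's axes at that moment; what a row does not reach only later rows make up. A row lasts 1/10 s, in which the tool goes at most 50 mm and 8.59 degrees, less where a joint would pass 70% of its speed; a pose out of reach is approached as far as the arm can. A call with a gripper value outside its range is refused whole. "gripper" is the finger opening in m, from 0 to 0.0854, set as the call begins (left out, the last holds). The fingers move at their own pace and stop on an object; "squeeze" is the grip in N (left out, the last holds). Time passes only in rows, so rows that repeat a pose let the fingers close. It gives the time, the measured TCP pose, the force, the opening and the grip force at its end, in the units of the state.
- get_state(): the state, without advancing time (a new reading comes with each control period).
- camera(name): name is "side" or "top" or "wrist"; returns a dict with "color" (420x560x3 uint8, red, green, blue), "depth" (420x560 float32, m along the optical axis (not along the pixel's ray), 0 where there is no reading), "intrinsics" (3x3 intrinsics, pixels), "R" (3x3) and "t" (3): a world point X has camera coordinates R X + t. Camera axes: x right, y down, z forward; pixel columns grow to the right and rows downward; lengths in m; the calibration is good to about 2 mm. A picture is of the moment at which its call begins.
- hand_in(): hands the job in; it is judged then, once.
The state is a dict: "time_s": time; "q": joint angles; "dq": joint speeds; "joint_efforts": joint torques, N m; "position": TCP position; "eef_rot": TCP orientation; "contact_force": force on the tool from outside, world axes, zero at the start; "torque": the same for the moment, N m; "gripper_width": finger opening in m; "gripper_force": force on a finger pad.
Only numpy, scipy, OpenCV 4.12 (cv2) and the standard library are available. Lean on these libraries where they do the work, as an engineer would, in place of code of your own. Each camera call takes 0.05 s, during which the arm holds its last target. There are 200 camera calls.

## Working session

There is one attempt and no reset: what is moved stays moved. The work goes in short steps, Python scripts to look and compute and a tool call to move; the robot and the scene stay as the last step left them, time stands still between calls to the robot, and variables do not carry over. Pictures are saved under pics/ and viewed, at most 10 in all, crops included, and the job is handed in when it is done.

Besides the shell and the picture viewer there is one more tool, called after ">>>" as name(argument=value, ...), one argument or row to a line, values as JSON. play_rows: Moves the arm, as the interface text tells. Its arguments: {"type":"object","properties":{"rows":{"type":"array"},"gripper":{"type":"number"},"squeeze":{"type":"number"}},"required":["rows"]}

```bash
mkdir -p pics; cat > h.py <<'E'
import numpy as np, cv2
from workcell import get_state, camera, hand_in, grasp_offset
from scipy.spatial.transform import Rotation as Ro
def snap(n,f):
    c=camera(n); np.savez(f'{f}.npz',**c); cv2.imwrite(f'pics/{f}.png',c['color'][:,:,::-1]); return c
def load(f): return dict(np.load(f'{f}.npz'))
def world(c,u,v,z=None):
    "pixel -> world: by depth, or on plane height z"
    K=c['intrinsics']; r=np.linalg.inv(K)@[u,v,1.]
    R,t=c['R'],c['t']; o=-R.T@t; d=R.T@r
    s=c['depth'][int(round(v)),int(round(u))] if z is None else (z-o[2])/d[2]
    return o+s*d
def pix(c,X):
    p=c['intrinsics']@(c['R']@np.asarray(X)+c['t']); return p[:2]/p[2]
E
python3 - <<'E'
from h import *
t=snap('top','top0'); s=snap('side','side0')
print(get_state(), grasp_offset)
print(t['intrinsics'],-t['R'].T@t['t'],-s['R'].T@s['t'])
E
```

```text
{'time_s': 0.1, 'q': array([-1.33889152,  0.38416825,  0.01638106,  1.37100941, -0.00627925,
        1.38823652, -0.04650855]), 'dq': array([ 0.00128197, -0.00251886,  0.00024134, -0.0014085 , -0.00148222,
       -0.00159262,  0.00016918]), 'joint_efforts': array([ 2.87337381e-03, -6.29142451e+01,  8.47103968e-01, -3.72763252e+01,
        1.66858721e-02,  1.04256757e-02, -2.00033116e-05]), 'position': array([0.18143898, 0.59761452, 0.23038806]), 'eef_rot': array([-4.61289093e-01, -3.10732649e+00,  2.76284755e-03]), 'contact_force': array([ 0.30177893, -0.66136078,  0.2004801 ]), 'torque': array([-0.00604506,  0.02326887, -0.0443067 ]), 'gripper_force': 0.0, 'gripper_width': 0.08539949556855815} 0.0187
[[535.70900917   0.         286.76846364]
 [  0.         535.70900917 217.38720608]
 [  0.           0.           1.        ]] [0.41127154 0.00354087 1.63491069] [ 0.04410282 -0.5789976   1.0060773 ]
```

View pics/top0.png

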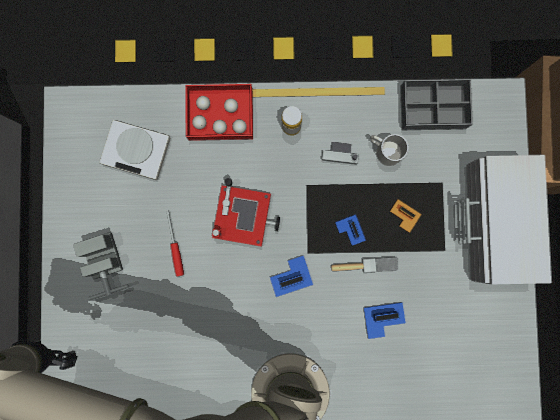

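View pics/side0.png

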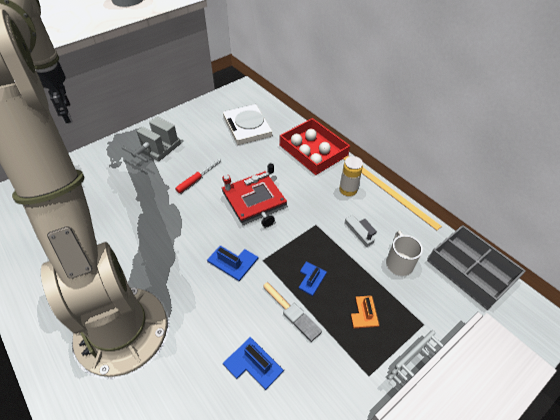

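The top view shows three blue candidates: (350,230) on the mat, and (291,277) and (384,320) on the bench, which look bigger. The orange insert is at (405,213). The machine is at (242,215), with its knob at (228,183), post at (216,232) and hand wheel at (276,222). The description (on the mat, 84x66 mm) points to (350,230), so I'll check that in a crop.

```bash
cat > m.py <<'E'
from h import *
t=load('top0'); im=t['color'][:,:,::-1]
a=cv2.resize(im[170:255,200:290],None,fx=4.4,fy=4.4,interpolation=cv2.INTER_CUBIC)
b=cv2.resize(im[170:255,320:410],None,fx=4.4,fy=4.4,interpolation=cv2.INTER_CUBIC)
cv2.imwrite('pics/crop.png',np.hstack([a,b]))
hsv=cv2.cvtColor(im,cv2.COLOR_BGR2HSV)
m=cv2.inRange(hsv,(100,100,60),(130,255,255))
n,l,s,c=cv2.connectedComponentsWithStats(m)
for i in range(1,n):
    if s[i][4]>100:
        v,u=np.where(l==i); P=np.array([world(t,x,y,.01)[:2] for x,y in zip(u,v)],np.float32)
        print(s[i],c[i],cv2.minAreaRect(P), world(t,*c[i],.01))
E
python3 m.py
```

```text
[335 214  31  32 491] [350.85743381 228.9185336 ] ((0.47918856143951416, -0.19239547848701477), (0.08659504354000092, 0.06906213611364365), 20.26374626159668) [ 0.48463109 -0.19489249  0.01      ]
[270 256  43  41 891] [291.96857464 276.98540965] ((0.34682726860046387, -0.0056830644607543945), (0.09219034016132355, 0.11737281829118729), 17.321903228759766) [ 0.34275577 -0.01335297  0.01      ]
[364 302  42  37 884] [382.20135747 318.24208145] ((0.2092621624469757, -0.28970369696617126), (0.09308262169361115, 0.11837955564260483), 6.98752498626709) [ 0.21459175 -0.28187448  0.01      ]
```

View pics/crop.png

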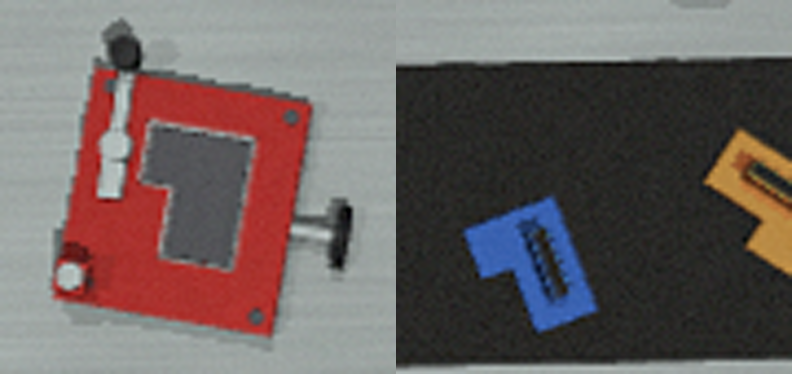

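The mat insert at (350,230) measures about 86x69 mm, matching the description; the other two are about 117x92 mm, so it's the mat one. Its tab is at the left of the crop, with the rib axis running up and slightly left. In the left half of the crop, the knob is at about (123,52), the boss at (116,145), the pocket at about (200,195), the post at (70,275) and the wheel at (340,235). Next I'll fit the outlines.

```bash
cat > fit.py <<'E'
from h import *
from scipy.optimize import minimize
L=np.array([[-42,-33],[42,-33],[42,33],[6,33],[6,11],[-42,11]])/1e3
SG=np.array([[-1,-1],[1,-1],[1,1],[-1,1],[-1,1],[-1,1]])
def place(p,off=0):
    x,y,a=p[:3]; c,s=np.cos(a),np.sin(a)
    return (L+off*SG)@np.array([[c,s],[-s,c]])+[x,y]
def fit(c,mask,p0,z,foff,k=8):
    v,u=np.where(mask>0); u0,v0,u1,v1=u.min()-6,v.min()-6,u.max()+7,v.max()+7
    M=mask[v0:v1,u0:u1].astype(float)/255
    def cost(p):
        P=place(p,p[3] if foff else 0)
        q=np.array([pix(c,[*a,z]) for a in P])
        q=((q-[u0,v0]+.5)*k-.5)*16
        I=np.zeros((M.shape[0]*k,M.shape[1]*k),np.uint8)
        cv2.fillPoly(I,[np.round(q).astype(np.int32)],255,shift=4)
        I=cv2.resize(I,(M.shape[1],M.shape[0]),interpolation=cv2.INTER_AREA)/255.
        return ((cv2.GaussianBlur(I,(0,0),.7)-cv2.GaussianBlur(M,(0,0),.7))**2).sum()
    n=4 if foff else 3
    S=np.vstack([np.zeros(n)]+[np.eye(n)[i]*[.006,.006,.08,.003][i] for i in range(n)])+np.r_[p0,[.003]*(n-3)]
    r=minimize(cost,S[0],method='Nelder-Mead',options=dict(initial_simplex=S,xatol=1e-5,fatol=1e-4,maxiter=600))
    return r.x,r.fun,M.sum()
def comp(m,uv):
    m=cv2.morphologyEx(m,cv2.MORPH_CLOSE,np.ones((3,3)))
    n,l,s,c=cv2.connectedComponentsWithStats(m)
    i=l[uv[1],uv[0]]; o=(l==i).astype(np.uint8)*255
    cs,_=cv2.findContours(o,cv2.RETR_EXTERNAL,cv2.CHAIN_APPROX_NONE)
    return cv2.drawContours(np.zeros_like(o),cs,-1,255,-1)
def hsv(c): return cv2.cvtColor(c['color'],cv2.COLOR_RGB2HSV)
def blue(c): return cv2.inRange(hsv(c),(100,100,60),(130,255,255))
def notred(c):
    h=hsv(c); return 255-(cv2.inRange(h,(0,130,50),(9,255,255))|cv2.inRange(h,(170,130,50),(180,255,255)))
def w(P,p): c,s=np.cos(p[2]),np.sin(p[2]); return np.array([[c,-s],[s,c]])@P+p[:2]
E
python3 - <<'E'
from fit import *
t=load('top0')
b,f,n=fit(t,comp(blue(t),(340,228)),[.479,-.192,.35],.010,False); print('blue',b,np.degrees(b[2]),f,n,'grip',w([0,-.011],b))
q=200+np.array([200/4.4]); 
m0=notred(t); l=cv2.connectedComponents(m0)[1]; m=(l==l[212,248]).astype(np.uint8)*255
p,f,n=fit(t,m,[.5,.125,-.17],.040,True); print('pocket',p,np.degrees(p[2]),f,n,'grip',w([0,-.011],p))
for nme,X in dict(pivot=[.024,.055,.056],post=[-.069,.064,.095],bl=[-.085,.08,.04],tr=[.075,-.07,.04]).items():
    W=[*w(np.array(X[:2]),p),X[2]]; print(nme,W,(pix(t,W)-[200,170])*4.4)
k=world(t,123/4.4+200-.4,52/4.4+170-.4,.082); print('knob',k)
pv=w([.024,.055],p); d=k[:2]-pv; print(np.linalg.norm(d), np.degrees(np.arctan2(d[1],d[0])-p[2]))
E
```

```text
blue [ 0.47912037 -0.19237916  0.34608361] 19.829130014990334 7.679163339299022 534.0 grip [ 0.48285175 -0.20272695]
pocket [ 0.53417558  0.12963862 -0.18688986  0.00490209] -10.708000451558883 2.209109479891784 684.0 grip [0.53213174 0.11883017]
pivot [np.float64(0.5679768756049203), np.float64(0.1792216087855248), 0.056] [112.8286989  142.35480522]
post [np.float64(0.4782685318602005), np.float64(0.20534464579463238), 0.095] [ 67.57885253 273.96755358]
bl [np.float64(0.4655200031945485), np.float64(0.22403889669861482), 0.04] [ 50.79694829 296.64995717]
tr [np.float64(0.5948633280505469), np.float64(0.046922256274300994), 0.04] [309.54739571 101.77312788]
knob [0.62666118 0.17010945 0.082     ]
0.05938753747768472 1.8819235115434432
```

The model points match the crop: pivot, post and bed corners are within about 1 mm, and knob to pivot measures 59 mm against 60. The hold-down starts at about 0.03 rad. I'll move over the insert by way of the front.

```bash
cat >> h.py <<'E'
def togo(x,y,z,yaw_y=None,start=None):
    "shift in tool axes from measured pose; yaw_y: wanted world angle (deg) of tool y"
    s=get_state(); p,R=(s['position'],Ro.from_rotvec(s['eef_rot']).as_matrix()) if start is None else start
    d=R.T@(np.array([x,y,z])-p); a=np.degrees(np.arctan2(R[1,1],R[0,1]))
    turn=None if yaw_y is None else -((yaw_y-a+180)%360-180)
    print('pos',p.round(4),'tool_y',a.round(2),'tilt',np.degrees(np.arccos(-R[2,2])).round(2),'-> shift',d.round(4),'turn',turn)
E
python3 -c "
from h import *
togo(.52,.25,.25,-70)"
```

```text
pos [0.1814 0.5976 0.2304] tool_y 73.11 tilt 0.1 -> shift [-0.4249 -0.2343 -0.0192] turn 143.11198049608998
```

>>> play_rows(
  rows=[
    [-0.042,-0.023,-0.002,8],
    [-0.084,-0.046,-0.004,16],
    [-0.126,-0.069,-0.006,24],
    [-0.168,-0.092,-0.008,32],
    [-0.21,-0.115,-0.01,40],
    [-0.252,-0.138,-0.012,48],
    [-0.294,-0.161,-0.014,56],
    [-0.336,-0.184,-0.016,64],
  ],
)

```text
time_s: 0.9
position: [0.4505, 0.3227, 0.2472]
eef_rot: [-2.044, -2.385, 0.001]
contact_force: [0.6, 1.0, -0.2]
gripper_width: 0.085
gripper_force: 0.0
```

```bash
python3 -c "
from h import *
togo(.484,-.20,.25,-70)"
```

```text
pos [0.4505 0.3227 0.2472] tool_y 8.79 tilt 0.03 -> shift [-0.5216 -0.0467 -0.0028] turn 78.79153568365682
```

>>> play_rows(
  rows=[
    [-0.048,-0.004,0,8],
    [-0.096,-0.009,0,16],
    [-0.144,-0.013,0,24],
    [-0.192,-0.017,0,32],
    [-0.24,-0.021,0,40],
    [-0.288,-0.026,0,48],
    [-0.336,-0.03,0,56],
    [-0.384,-0.034,0,64],
  ],
)

```text
time_s: 1.7
position: [0.4764, -0.062, 0.2473]
eef_rot: [-2.997, -0.939, -0.0]
contact_force: [1.5, 0.3, -0.8]
gripper_width: 0.0854
gripper_force: 0.0
```

```bash
python3 -c "
from h import *
togo(.484,-.20,.25,-70)"
```

```text
pos [ 0.4764 -0.062   0.2473] tool_y -55.2 tilt 0.03 -> shift [-0.0724  0.1177 -0.0028] turn 14.795841564807517
```

>>> play_rows(
  rows=[
    [-0.022,0.036,0,5],
    [-0.044,0.072,0,10],
    [-0.062,0.1,0,13],
    [-0.072,0.118,0,15],
    [-0.072,0.118,0,15],
    [-0.072,0.118,0,15],
  ],
)

```text
time_s: 2.3
position: [0.4856, -0.198, 0.2469]
eef_rot: [-3.093, -0.548, 0.002]
contact_force: [0.9, 0.7, -0.0]
gripper_width: 0.0854
gripper_force: 0.0
```

```bash
python3 - <<'E'
from fit import *
c=snap('wrist','w1'); togo(.4829,-.2027,.02,-70)
print(-c['R'].T@c['t'])
b=[.47912,-.19238,.346]
print(pix(c,[*b[:2],.01]), [pix(c,[*a,.01]).round() for a in place(b)])
E
```

```text
pos [ 0.4858 -0.1971  0.2469] tool_y -69.81 tilt 0.06 -> shift [-0.0045  0.0044  0.2269] turn 0.19039612510826487
[ 0.56248368 -0.17108281  0.38951111]
[273.81146891 180.85238839] [array([299., 212.]), array([300., 148.]), array([247., 147.]), array([248., 176.]), array([265., 176.]), array([266., 212.])]
```

View pics/w1.png

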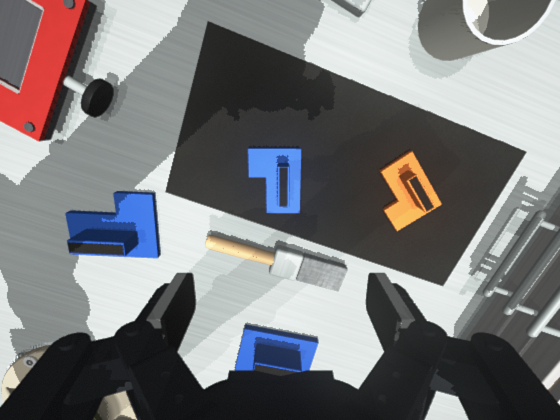

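The wrist view shows the mat insert at (274,181), with its tab at the upper left. It agrees with the projected fit to about 1 px. I'll refine from this view and then descend.

```bash
python3 - <<'E'
from fit import *
c=load('w1')
b,f,n=fit(c,comp(blue(c),(257,160)),[.479,-.192,.346],.010,False,k=4); print(b,np.degrees(b[2]),f,n)
g=w([0,-.011],b);print(g); togo(*g,.1,np.degrees(b[2])-90)
E
```

```text
[ 0.47867831 -0.19314965  0.35262132] 20.20371330255808 48.37960683532394 2893.0
[ 0.48247726 -0.20347283]
pos [ 0.4858 -0.1971  0.2469] tool_y -69.81 tilt 0.06 -> shift [-0.0052  0.0049  0.1469] turn -0.01331717744980665
```

>>> play_rows(
  rows=[
    [-0.005,0.005,0.04,0],
    [-0.005,0.005,0.085,0],
    [-0.005,0.005,0.13,0],
    [-0.005,0.005,0.16,0],
    [-0.005,0.005,0.18,0],
    [-0.005,0.005,0.19,0],
    [-0.005,0.005,0.19,0],
  ],
  gripper=0.055,
)

```text
time_s: 3.05
position: [0.4824, -0.2031, 0.0563]
eef_rot: [-3.092, -0.552, 0.003]
contact_force: [-1.1, -0.1, 0.2]
gripper_width: 0.0546
gripper_force: 0.0
```

```bash
python3 - <<'E'
from fit import *
c=snap('wrist','w2'); g=[.48248,-.20347]; togo(*g,.016,-69.8)
b=[.47868,-.19315,.3526]
im=c['color'][:,:,::-1].copy()
cv2.polylines(im,[np.array([pix(c,[*a,.01]) for a in place(b)]).round().astype(int)],True,(0,255,0),1)
cv2.imwrite('pics/w2o.png',im)
E
```

```text
pos [ 0.4831 -0.2037  0.0575] tool_y -69.8 tilt 0.02 -> shift [-0.0005 -0.0004  0.0415] turn 0.0001809845541629329
```

View pics/w2o.png

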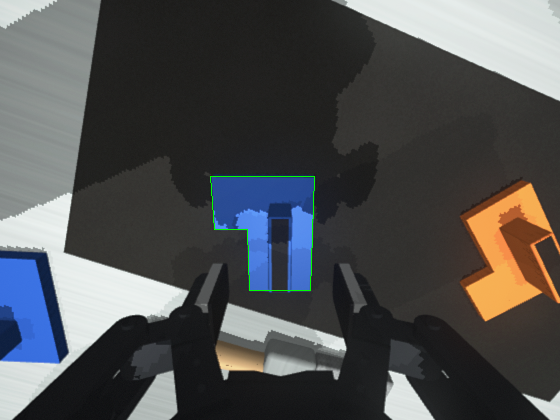

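The fitted outline lies exactly on the plate, and the fingers at x≈222 and 345 straddle the rib at x≈280. I'll descend and grip.

>>> play_rows(
  rows=[
    [0,0,0.015,0],
    [0,0,0.03,0],
    [0,0,0.038,0],
    [0,0,0.041,0],
    [0,0,0.041,0],
  ],
)

```text
time_s: 3.6
position: [0.4824, -0.2046, 0.0158]
eef_rot: [-3.093, -0.548, 0.002]
contact_force: [-0.6, -0.3, -0.5]
gripper_width: 0.0551
gripper_force: 0.0
```

>>> play_rows(
  rows=[
    [0,0,0,0],
    [0,0,0,0],
    [0,0,0,0],
    [0,0,0,0],
    [0,0,0,0],
    [0,0,0,0],
    [0,0,0,0],
    [0,0,0,0],
  ],
  gripper=0.0,
  squeeze=50,
)

```text
time_s: 4.4
position: [0.4833, -0.2047, 0.0168]
eef_rot: [3.093, 0.549, 0.001]
contact_force: [-1.3, -0.3, 6.3]
gripper_width: 0.0128
gripper_force: 49.8
```

>>> play_rows(
  rows=[
    [0,0,-0.01,0],
    [0,0,-0.03,0],
    [0,0,-0.07,0],
    [0,0,-0.11,0],
    [0,0,-0.14,0],
    [0,0,-0.15,0],
    [0,0,-0.15,0],
  ],
)

```text
time_s: 5.1
position: [0.4835, -0.2047, 0.1676]
eef_rot: [3.093, 0.549, 0.004]
contact_force: [-0.5, 0.5, -1.3]
gripper_width: 0.0132
gripper_force: 48.9
```

```bash
python3 - <<'E'
from h import *
togo(.5321,.1188,.167,-10.7-90)
c=snap('wrist','w3')
E
```

```text
pos [ 0.4835 -0.2047  0.1676] tool_y -69.88 tilt 0.15 -> shift [ 0.1569 -0.2871  0.0007] turn 30.821780635225736
```

View pics/w3.png

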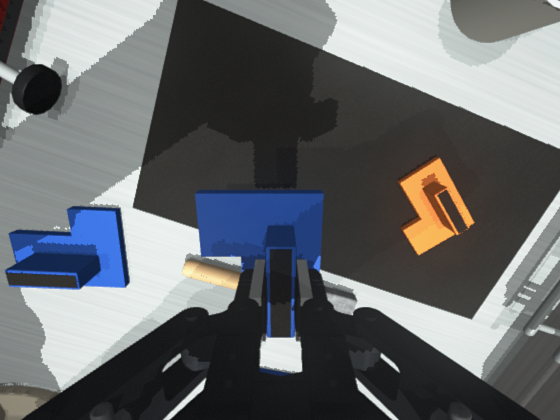

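The insert is held level, with its plate's far edge running (196,190) to (323,192). I'll compare that with the assumed in-hand pose while carrying it across.

>>> play_rows(
  rows=[
    [0.01,-0.018,0,2],
    [0.03,-0.054,0,6],
    [0.05,-0.092,0,10],
    [0.07,-0.13,0,14],
    [0.092,-0.168,0,18],
    [0.113,-0.206,0,22],
    [0.13,-0.238,0,26],
    [0.142,-0.26,0,29],
  ],
)

```text
time_s: 5.95
position: [0.5254, 0.0918, 0.1639]
eef_rot: [3.131, -0.242, -0.006]
contact_force: [0.1, -0.4, -0.1]
gripper_width: 0.0132
gripper_force: 49.0
```

```bash
python3 - <<'E'
from fit import *
c=load('w3'); z=.1608
for g in ([.4835,-.2047],):
  a=np.radians(20.12); p=[*w([0,.011],[*g,a]),a]
  print([pix(c,[*x,z]).round(1) for x in place(p)])
m=comp(blue(c),(220,210)); v,u=np.where(m>0)
print('left edge',[np.where(m[r])[0].min() for r in (200,210,220,230)],'right',[np.where(m[r])[0].max() for r in (200,210,220,230)],'top',[np.where(m[:,k])[0].min() for k in (205,230,260,300,315)])
togo(.5321,.1188,.167,-100.7)
E
```

```text
[array([315. , 327.2]), array([321.2, 191.9]), array([192.5, 191.9]), array([198.5, 255.2]), array([238.5, 255.2]), array([241.9, 327.2])]
left edge [np.int64(195), np.int64(196), np.int64(197), np.int64(199)] right [np.int64(323), np.int64(322), np.int64(322), np.int64(321)] top [np.int64(190), np.int64(190), np.int64(190), np.int64(190), np.int64(190)]
pos [0.5254 0.0918 0.1639] tool_y -98.85 tilt 0.22 -> shift [ 0.0025 -0.0277 -0.0032] turn 1.8508799439854613
```

>>> play_rows(
  rows=[
    [-0.02,-0.007,-0.002,0.5],
    [-0.05,-0.017,-0.003,1],
    [-0.08,-0.026,-0.003,1.8],
    [-0.088,-0.028,-0.003,1.8],
    [-0.088,-0.028,-0.003,1.8],
    [-0.088,-0.028,-0.003,1.8],
  ],
)

```text
time_s: 6.55
position: [0.4444, 0.1292, 0.1688]
eef_rot: [3.127, -0.292, -0.001]
contact_force: [0.7, -0.4, -0.7]
gripper_width: 0.0132
gripper_force: 49.0
```

```bash
python3 - <<'E'
from fit import *
c=snap('wrist','w4')
togo(.5321,.1188,.167,-100.7)
P=[.5342,.1296,-.187]
im=c['color'][:,:,::-1].copy()
cv2.polylines(im,[np.array([pix(c,[*a,.04]) for a in place(P,.0045)]).round().astype(int)],True,(0,255,0),1)
cv2.imwrite('pics/w4o.png',im)
E
```

```text
pos [0.4448 0.129  0.1689] tool_y -100.74 tilt 0.05 -> shift [ 0.0877 -0.0063  0.0019] turn -0.042432690785119576
```

View pics/w4o.png

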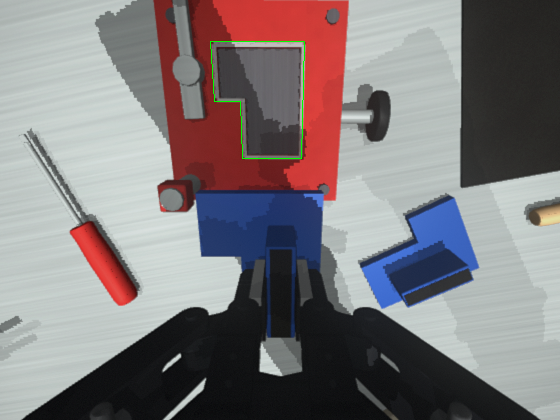

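The pocket outline projects well, at (211..305, 42..158). I'll fit the pocket and the held plate in this same view.

```bash
python3 - <<'E'
from fit import *
c=load('w4')
m0=notred(c); l=cv2.connectedComponents(m0)[1]; m=(l==l[120,270]).astype(np.uint8)*255
p,f,n=fit(c,m,[.5342,.1296,-.187],.040,True,k=4); print('pocket',p,np.degrees(p[2]),f,n)
b=cv2.connectedComponents(blue(c))[1]; b=(b==b[210,220])
r=np.arange(200,246,3)
Lf=np.polyfit(r,[np.where(b[k])[0].min()-.5 for k in r],1); Rt=np.polyfit(r,[np.where(b[k,:340])[0].max()+.5 for k in r],1)
u=np.arange(205,316,5); T=np.polyfit(u,[np.where(b[:,k])[0].min()-.5 for k in u],1)
def isec(S): v=(T[0]*S[1]+T[1])/(1-T[0]*S[0]); return np.polyval(S,v),v
q1,q2=isec(Rt),isec(Lf); print(q1,q2)
s=get_state(); tc=s['position']
z=tc[2]-.0068
for zz in (z,z+.002):
  A,B=world(c,*q1,zz)[:2],world(c,*q2,zz)[:2]   # (42,-33),(42,33)
  d=B-A; ang=np.arctan2(d[1],d[0])-np.pi/2
  org=w([-.042,0],[*((A+B)/2),ang]); g=w([0,-.011],[*org,ang])
  print('len',np.linalg.norm(d),'ang',np.degrees(ang),'grip',g,'tool',tc)
  pg=w([0,-.011],p); R=Ro.from_rotvec(s['eef_rot']).as_matrix()
  print('pocket grip',pg,'shift',R.T@np.r_[pg-g,0],'turn',np.degrees(ang-p[2]))
E
```

```text
pocket [ 0.53365472  0.12889983 -0.1901605   0.00459082] -10.895393946077794 21.946044513375348 9058.0
(np.float64(323.0657421353594), np.float64(190.27825264744874)) (np.float64(194.8986243250817), np.float64(189.1384265009147))
len 0.06545610878499541 ang -11.161851199184142 grip [0.44596353 0.12731728] tool [0.44476347 0.12895905 0.16892914]
pocket grip [0.53157554 0.11809812] shift [ 8.58300596e-02 -6.89998228e-03  8.22282284e-07] turn -0.2664572531063474
len 0.06457943284264055 ang -11.161851199184117 grip [0.44643988 0.1270794 ] tool [0.44476347 0.12895905 0.16892914]
pocket grip [0.53157554 0.11809812] shift [ 8.53177177e-02 -7.04490856e-03  6.60835607e-07] turn -0.26645725310632196
```

>>> play_rows(
  rows=[
    [0.02,-0.002,0,-0.2],
    [0.05,-0.004,0,-0.2],
    [0.075,-0.006,0,-0.2],
    [0.086,-0.007,0.01,-0.2],
    [0.086,-0.007,0.04,-0.2],
    [0.086,-0.007,0.075,-0.2],
    [0.086,-0.007,0.096,-0.2],
    [0.086,-0.007,0.1,-0.2],
  ],
)

```text
time_s: 7.4
position: [0.5288, 0.1189, 0.0662]
eef_rot: [3.125, -0.289, -0.006]
contact_force: [0.2, -0.2, -0.7]
gripper_width: 0.0131
gripper_force: 48.9
```

>>> play_rows(
  rows=[
    [0,0,0,0],
    [0,0,0,0],
    [0,0,0,0],
  ],
)

```text
time_s: 7.7
position: [0.5311, 0.1206, 0.0706]
eef_rot: [-3.127, 0.287, -0.003]
contact_force: [-0.0, 0.5, -0.3]
gripper_width: 0.0135
gripper_force: 48.9
```

```bash
python3 - <<'E'
from fit import *
c=snap('wrist','w5')
togo(.4448+.0845+.0012,.1290-.0160-.0069,.047,-100.94)
i=cv2.resize(c['color'][130:400,120:440,::-1],None,fx=2.2,fy=2.2,interpolation=cv2.INTER_CUBIC); cv2.imwrite('pics/w5c.png',i)
E
```

```text
pos [0.5309 0.1208 0.0705] tool_y -100.49 tilt 0.13 -> shift [0.0022 0.0146 0.0235] turn 0.45484831349128285
```

View pics/w5c.png

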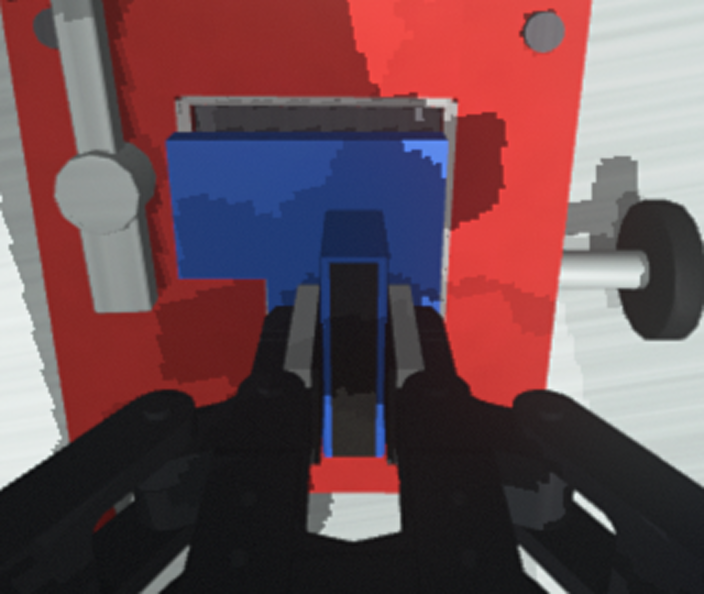

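The crop shows the plate's far edge at (167,137)–(448,139) and the pocket's far chamfer edge at (177,97)–(457,99). I'll work out the remaining offset from those.

```bash
python3 - <<'E'
from fit import *
c=load('w5'); s=get_state(); R=Ro.from_rotvec(s['eef_rot']).as_matrix()
f=lambda u,v,z: world(c,u/2.2+120-.3,v/2.2+130-.3,z)
for z in (.0637,.0625):
  A,B=f(448,139,z),f(167,137,z)
  C,D=f(457,99,.04),f(177,97,.04)
  g=lambda P:(R.T@P)
  print('plate w',np.linalg.norm(B-A),'pocket w',np.linalg.norm(D-C))
  print('shift',(R.T@((C+D)/2-(A+B)/2)), 'less 4.5mm in x', 'ang',[np.degrees(np.arctan2((q)[1],q[0])) for q in (B-A,D-C)])
pg=w([0,-.011],[.53365,.12890,-.19016]); print(pg)
togo(.5306,.1195,.047,-100.5)
E
```

```text
plate w 0.06563231164050966 pocket w 0.07425501291577952
shift [0.00466405 0.00105042 0.02370732] less 4.5mm in x ang [np.float64(79.15662849369467), np.float64(79.15657237819839)]
plate w 0.06615792136643195 pocket w 0.07425501291577952
shift [0.0049821  0.00113681 0.02250779] less 4.5mm in x ang [np.float64(79.1566284936948), np.float64(79.15657237819839)]
[0.53157082 0.11809829]
pos [0.5309 0.1208 0.0705] tool_y -100.49 tilt 0.13 -> shift [-0.0001  0.0014  0.0235] turn 0.014848313491285126
```

>>> play_rows(
  rows=[
    [0.0002,0.0012,0.0,0],
    [0.0002,0.0012,0.004,0],
    [0.0002,0.0012,0.008,0],
    [0.0002,0.0012,0.012,0],
    [0.0002,0.0012,0.014,0],
    [0.0002,0.0012,0.016,0],
    [0.0002,0.0012,0.018,0],
    [0.0002,0.0012,0.018,0],
  ],
)

```text
time_s: 8.55
position: [0.5304, 0.1193, 0.0512]
eef_rot: [3.128, -0.288, 0.001]
contact_force: [2.0, -1.0, -1.5]
gripper_width: 0.0127
gripper_force: 48.8
```

>>> play_rows(
  rows=[
    [0,0,0.001,0],
    [0,0,0.002,0],
    [0,0,0.003,0],
    [0,0,0.004,0],
    [0,0,0.005,0],
    [0,0,0.005,0],
  ],
)

```text
time_s: 9.15
position: [0.5304, 0.1194, 0.0468]
eef_rot: [-3.128, 0.288, -0.001]
contact_force: [1.1, -1.1, 5.2]
gripper_width: 0.0129
gripper_force: 49.7
```

It's inside the pocket with light floor contact. I'll press a little more, then release slightly.

>>> play_rows(
  rows=[
    [0,0,0.001,0],
    [0,0,0.001,0],
  ],
)

```text
time_s: 9.35
position: [0.5304, 0.1194, 0.0468]
eef_rot: [-3.127, 0.287, -0.001]
contact_force: [-3.8, -0.7, 17.6]
gripper_width: 0.0127
gripper_force: 51.5
```

>>> play_rows(
  rows=[
    [0,0,0,0],
    [0,0,0,0],
    [0,0,0,0],
    [0,0,0,0],
  ],
  gripper=0.03,
)

```text
time_s: 9.75
position: [0.5295, 0.1195, 0.0449]
eef_rot: [3.128, -0.287, -0.002]
contact_force: [0.3, 0.8, 0.1]
gripper_width: 0.0301
gripper_force: 0.0
```

>>> play_rows(
  rows=[
    [0,0,-0.01,0],
    [0,0,-0.03,0],
    [0,0,-0.06,0],
    [0,0,-0.09,0],
    [-0.02,0,-0.12,0],
    [-0.04,0,-0.14,0],
    [-0.05,0,-0.14,0],
    [-0.05,0,-0.14,0],
  ],
)

```text
time_s: 10.55
position: [0.4799, 0.1292, 0.1857]
eef_rot: [-3.127, 0.285, 0.0]
contact_force: [-0.2, 0.9, -0.6]
gripper_width: 0.0298
gripper_force: 0.0
```

```bash
python3 - <<'E'
from fit import *
c=snap('wrist','w6')
P=[.53365,.12890,-.19016]
print('depth z: plate',[world(c,*pix(c,[*w(np.array(q)/1e3,P),.04]))[2].round(4) for q in ([35,-28],[35,25],[15,25],[-35,5],[35,0],[-37,-28])],'bed',[world(c,*pix(c,[*w(np.array(q)/1e3,P),.04]))[2].round(4) for q in ([60,-20],[0,-55],[-20,35])])
i=cv2.resize(c['color'][0:270,100:450,::-1],None,fx=2.2,fy=2.2,interpolation=cv2.INTER_CUBIC); cv2.imwrite('pics/w6c.png',i)
togo(0.55,.1,.2,-100)
E
```

```text
depth z: plate [np.float64(0.0392), np.float64(0.0399), np.float64(0.04), np.float64(0.0401), np.float64(0.0402), np.float64(0.04)] bed [np.float64(0.0394), np.float64(0.0401), np.float64(0.0401)]
pos [0.4803 0.129  0.1852] tool_y -100.42 tilt 0.07 -> shift [ 0.0738  0.0159 -0.0149] turn -0.4177579552394093
```

View pics/w6c.png

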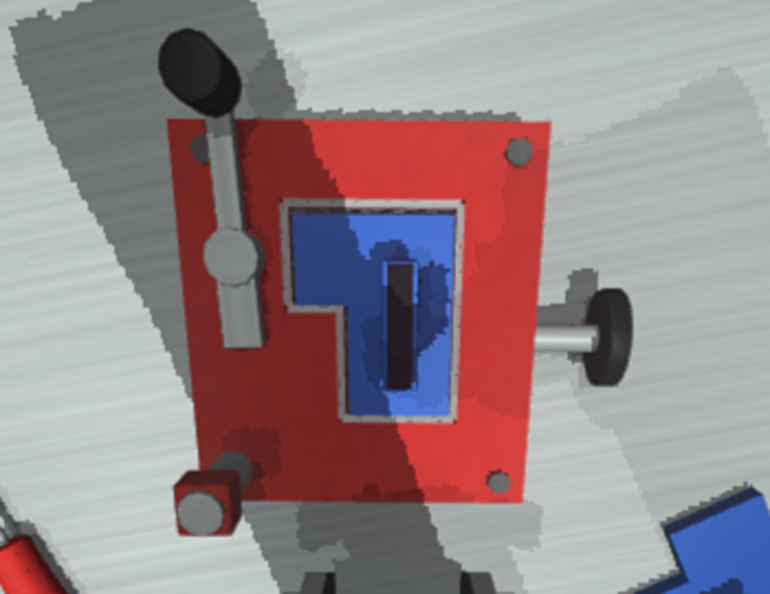

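The insert is seated flush: plate and bed depths both read about 0.040. The knob's top is at about (188,64) in the crop and the boss at (231,256). Next I'll locate the knob.

```bash
python3 - <<'E'
from fit import *
c=load('w6'); P=[.53365,.12890,-.19016]
f=lambda u,v,z: world(c,u/2.2+100-.3,v/2.2-.3,z)
k=f(188,64,.082); b=f(231,256,.056); pv=w([.024,.055],P); d=k[:2]-pv
print(k,world(c,188/2.2+100,64/2.2),b,pv,np.linalg.norm(d),np.degrees(np.arctan2(d[1],d[0])-P[2]))
togo(k[0],k[1],.12,-100.9)
E
```

```text
[0.62732205 0.16993094 0.082     ] [0.62745499 0.17007683 0.08069596] [0.56788449 0.17787495 0.056     ] [0.56761326 0.17837219] 0.06030252811716006 2.848578264291529
pos [0.4803 0.129  0.1852] tool_y -100.42 tilt 0.07 -> shift [ 0.1373 -0.0668  0.0651] turn 0.4822420447605964
```

>>> play_rows(
  rows=[
    [0.03,-0.015,0,0],
    [0.07,-0.035,0,-1],
    [0.11,-0.055,0,-2],
    [0.13,-0.065,0,-2],
    [0.1373,-0.067,0.02,-2],
    [0.1373,-0.067,0.05,-2],
    [0.1373,-0.067,0.065,-2],
    [0.1373,-0.067,0.065,-2],
  ],
  gripper=0.05,
)

```text
time_s: 11.4
position: [0.6262, 0.1687, 0.1165]
eef_rot: [3.13, -0.233, -0.009]
contact_force: [0.2, 0.8, 0.6]
gripper_width: 0.0499
gripper_force: 0.0
```

```bash
python3 -c "
from h import *
togo(.6273,.1699,.058,-98.4)"
```

```text
pos [0.6262 0.1687 0.1165] tool_y -98.51 tilt 0.37 -> shift [ 0.0012 -0.0016  0.0585] turn -0.11363114799456753
```

>>> play_rows(
  rows=[
    [0,0,0,0],
    [0,0,0.02,0],
    [0,0,0.04,0],
    [0,0,0.052,0],
    [0,0,0.059,0],
    [0,0,0.059,0],
    [0,0,0.059,0],
  ],
)

```text
time_s: 12.1
position: [0.6286, 0.1695, 0.0623]
eef_rot: [-3.133, 0.232, -0.002]
contact_force: [-0.4, 0.2, 0.2]
gripper_width: 0.0501
gripper_force: 0.0
```

>>> play_rows(
  rows=[
    [0,0,0,0],
    [0,0,0,0],
    [0,0,0,0],
    [0,0,0,0],
    [0,0,0,0],
    [0,0,0,0],
  ],
  gripper=0.0,
  squeeze=25,
)

```text
time_s: 12.7
position: [0.6286, 0.1695, 0.0622]
eef_rot: [-3.132, 0.232, -0.002]
contact_force: [-1.2, -0.2, 5.0]
gripper_width: 0.021
gripper_force: 25.2
```

```bash
python3 - <<'E'
from fit import *
pv=np.array([.5677,.1782]); s=get_state(); p=s['position']; R=Ro.from_rotvec(s['eef_rot']).as_matrix()
print(s['gripper_width'],s['contact_force']); togo(.6273,.1699,.058,-98.4)
d=p[:2]-pv; a0=np.degrees(np.arctan2(d[1],d[0])); r=np.linalg.norm(d); print(r,a0+10.9)
end=90.5-10.9+0; 
for i,a in enumerate(np.linspace(a0,end,23)[1:],1):
    q=pv+r*np.array([np.cos(np.radians(a)),np.sin(np.radians(a))]); print(i,(R.T@np.r_[q-p[:2],0])[:2].round(4),round(-(a-a0),1))
E
```

```text
0.02102914096375331 [-1.17907224 -0.15072589  5.02062023]
pos [0.6286 0.1695 0.0622] tool_y -98.49 tilt 0.08 -> shift [-0.0013 -0.0002  0.0042] turn -0.08599932696660062
0.06148838806624694 2.794390869351295
1 [-0.0002 -0.0043] -4.0
2 [-0.0007 -0.0085] -8.0
3 [-0.0014 -0.0127] -12.0
4 [-0.0025 -0.0169] -15.9
5 [-0.0038 -0.0209] -19.9
6 [-0.0054 -0.0249] -23.9
7 [-0.0073 -0.0287] -27.9
8 [-0.0095 -0.0324] -31.9
9 [-0.0119 -0.036 ] -35.9
10 [-0.0146 -0.0393] -39.9
11 [-0.0174 -0.0425] -43.9
12 [-0.0205 -0.0454] -47.8
13 [-0.0238 -0.0482] -51.8
14 [-0.0273 -0.0507] -55.8
15 [-0.0309 -0.0529] -59.8
16 [-0.0347 -0.0549] -63.8
17 [-0.0386 -0.0567] -67.8
18 [-0.0426 -0.0581] -71.8
19 [-0.0467 -0.0593] -75.7
20 [-0.0509 -0.0602] -79.7
21 [-0.0552 -0.0608] -83.7
22 [-0.0594 -0.061 ] -87.7
```

>>> play_rows(
  rows=[
    [-0.0002,-0.0043,0,-4],
    [-0.0007,-0.0085,0,-8],
    [-0.0014,-0.0127,0,-12],
    [-0.0025,-0.0169,0,-16],
    [-0.0038,-0.0209,0,-20],
    [-0.0054,-0.0249,0,-24],
    [-0.0073,-0.0287,0,-28],
    [-0.0095,-0.0324,0,-32],
  ],
)

```text
time_s: 13.5
position: [0.6249, 0.2027, 0.0622]
eef_rot: [3.074, 0.644, 0.005]
contact_force: [4.0, -0.3, 2.6]
gripper_width: 0.0208
gripper_force: 25.0
```

>>> play_rows(
  rows=[
    [-0.0002,-0.0043,0,-4],
    [-0.0007,-0.0085,0,-8],
    [-0.0014,-0.0127,0,-12],
    [-0.0025,-0.0169,0,-16],
    [-0.0038,-0.0209,0,-20],
    [-0.0054,-0.0249,0,-24],
    [-0.0073,-0.0287,0,-28],
    [-0.0095,-0.0324,0,-32],
  ],
)

```text
time_s: 14.3
position: [0.6037, 0.2292, 0.0622]
eef_rot: [2.777, 1.467, 0.007]
contact_force: [6.1, 1.4, 0.6]
gripper_width: 0.0212
gripper_force: 24.9
```

```bash
cat > lev.py <<'E'
from fit import *
pv=np.array([.5677,.1782]); s=get_state(); p=s['position']; d=p[:2]-pv
print(s['contact_force'],s['gripper_width'],'r',np.linalg.norm(d),'lever deg',np.degrees(np.arctan2(d[1],d[0]))+10.9)
q=pv+.0605*np.array([np.cos(np.radians(79.6)),np.sin(np.radians(79.6))]); togo(*q,p[2],-98.5+87.7)
E
python3 lev.py
```

```text
[6.08078069 1.44018856 0.58547437] 0.021219826401049222 r 0.06243378384149025 lever deg 65.69013613370974
pos [0.6037 0.2292 0.0622] tool_y -34.32 tilt 0.26 -> shift [-0.0071 -0.0255 -0.0001] turn -23.520027626626046
```

>>> play_rows(
  rows=[
    [-0.0004,-0.0043,0,-4],
    [-0.0011,-0.0085,0,-8],
    [-0.002,-0.0127,0,-12],
    [-0.0032,-0.0169,0,-16],
    [-0.0048,-0.0209,0,-20],
    [-0.0068,-0.025,0,-24],
    [-0.0074,-0.026,0,-24],
    [-0.0074,-0.026,0,-24],
  ],
)

```text
time_s: 15.1
position: [0.5803, 0.239, 0.0625]
eef_rot: [2.411, 2.008, 0.014]
contact_force: [16.3, 6.3, -8.7]
gripper_width: 0.0212
gripper_force: 25.7
```

```bash
python3 lev.py
```

```text
[16.32158284  6.25637612 -8.72017812] 0.02119908789413168 r 0.062096509124259465 lever deg 89.21975461193522
pos [0.5803 0.239  0.0625] tool_y -10.44 tilt 0.56 -> shift [-0.0016 -0.0014 -0.    ] turn 0.35794968926495585
```

A 17 N reaction opposing the motion means the lever is at its stop (friction alone would be about 1.3 N). I'll release and retreat, then check.

>>> play_rows(
  rows=[
    [0,-0.0008,0,0],
    [0,-0.0008,0,0],
  ],
)

```text
time_s: 15.3
position: [0.5802, 0.239, 0.0625]
eef_rot: [2.411, 2.007, 0.015]
contact_force: [19.9, 5.9, -10.2]
gripper_width: 0.0211
gripper_force: 25.7
```

>>> play_rows(
  rows=[
    [0,0.001,0,0],
    [0,0.001,0,0],
    [0,0.001,0,0],
    [0,0.001,0,0],
  ],
  gripper=0.045,
)

```text
time_s: 15.7
position: [0.5759, 0.2372, 0.0611]
eef_rot: [-2.415, -2.009, 0.001]
contact_force: [0.2, 0.3, -0.8]
gripper_width: 0.0446
gripper_force: 0.0
```

>>> play_rows(
  rows=[
    [0,0,-0.02,0],
    [0,0,-0.05,0],
    [0,0,-0.1,0],
    [0,0,-0.14,0],
    [-0.03,0,-0.15,0],
    [-0.06,0,-0.15,0],
    [-0.06,0,-0.15,0],
  ],
)

```text
time_s: 16.4
position: [0.5658, 0.1728, 0.2125]
eef_rot: [2.42, 2.0, 0.0]
contact_force: [0.1, -1.2, -0.2]
gripper_width: 0.0452
gripper_force: 0.0
```

```bash
python3 - <<'E'
from fit import *
t=snap('wrist','w7'); x=snap('top','top7'); print(get_state()['position'])
a=cv2.resize(t['color'][:,:,::-1],None,fx=.8,fy=.8)
b=cv2.resize(x['color'][165:260,200:280,::-1],(283,336),interpolation=cv2.INTER_CUBIC)
cv2.imwrite('pics/fin.png',np.hstack([a,b]))
E
```

```text
[0.5652041  0.17762682 0.21147096]
```

View pics/fin.png

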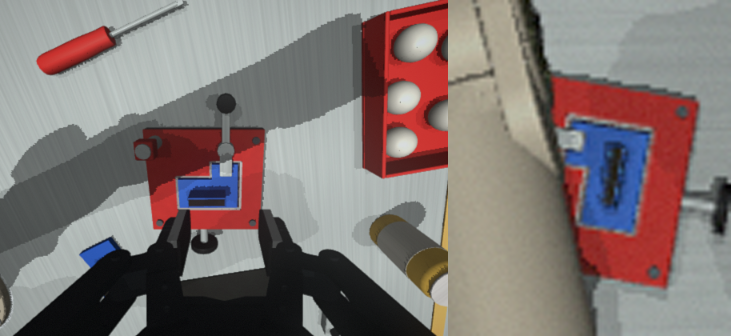

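The knob arm at (226,103)–(225,150) points along +y, and the nose at (225,170) lies over the tab of the flush insert. I'll do a numeric check of the angle and then hand in.

```bash
python3 - <<'E'
from fit import *
c=load('w7'); g=c['color'].max(2); u0,v0=283,128
m=(g[100:146,262:304]<70).astype(np.uint8); n,l,s,ce=cv2.connectedComponentsWithStats(m); i=l[v0-100,u0-262]
cc=ce[i]+[262,100]; print(s[i],cc)
k=world(c,*cc,.08); d=k[:2]-[.5677,.1782]; print(k,np.linalg.norm(d),np.degrees(np.arctan2(d[1],d[0]))+10.9)
P=[.53365,.12890,-.19016]
print([world(c,*pix(c,[*w(np.array(q)/1e3,P),.04]))[2].round(4) for q in ([37,-28],[-35,5],[-37,-28],[38,28])])
if abs(np.degrees(np.arctan2(d[1],d[0]))+10.9-90)<3: print(hand_in())
E
```

```text
[  8  17  25  26 494] [282.09716599 129.04453441]
[0.57901995 0.23754806 0.08      ] 0.06041798822685705 90.1012112565422
[np.float64(0.0402), np.float64(0.0397), np.float64(0.0403), np.float64(0.041)]
the job is handed in; nothing more can be done
None
```

The blue insert lies flush in the pocket and the hold-down is at its stop (measured 90.1°) with its nose over the tab; I handed the job in after about 16.5 s of robot time, and the arm did not touch the orange insert or the other loose things.

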